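# Slide the pocket template off its rack and put it in the job tray

## Task

In the template rack, find the pocket template, the one whose end tapers to a blunt point. Push it along its lane until its square end sticks out about 4 cm past the rack's front edge, then grip the part that sticks out by its two sides, lift it off and set it down (do not drop it) flat and lengthways in the grey job tray, and let go. Do not let it fall onto the table.

Things in the scene. Friction and masses are not known exactly. Their poses are not given: they have to be found in the camera images.
- pocket_mid (a point): Pocket template, a brown board plate 115 long (x), 60 wide, 6 mm thick, 55 g, lying in a rack lane. Point: its centre, half-way up. Square end at x = -57.5 mm, facing the rack's front edge and 15 to 45 mm short of it. Sides parallel up to x = +32.5, then tapering to a blunt end 24 mm wide at x = +57.5. Centre of mass at x = -4 mm: it tips off if more than about 53 mm sticks out.
- rack: Fixed white raised deck, 200 (x) by 240 mm, top 60 mm above the table. Origin: centre of its foot. Front edge at x = -100 mm (robot's side), free space below it. Three lanes along x, open-ended, 66 mm wide, at y = -75, 0, 75 mm, between 6 mm high rails that bar side grips. Each holds a template of one size and board; far (+x) ends differ: blunt point (pocket), square, notched.
- tray: The job tray: a fixed open grey tray, inside 190 mm along its x and 150 mm along its y, floor 4 mm above the table, walls 4 mm thick, rim 20 mm above the table. Origin: centre of its underside, at table height. It stands beside the rack, on either side.
Not all that is in view belongs to the job. Leave any orange or red look-alike of the part that bears pocket_mid alone.

How it is judged:
By the outcome, as a careful person would: the job done as asked, in the order asked, and still so for the second after the job is handed in, with the robot touching nothing.
It also fails if it takes over 48 s, if anything falls off the work surface, if the arm or the gripper's body presses on something with over 40 N, if the wrist force passes 120 N, or if a joint passes its speed limit or range.

## Robot

A 6-joint arm with a two-finger parallel gripper is mounted at the origin on the work surface. World frame = base frame: x ahead of the robot, y to its left, z up, the work surface at z = 0. Lengths are in m, angles in degrees, forces in N, time in s.
With the tool pointing down it reaches from about 0.25 to 0.725 m from the base axis. Payload 9.7 kg.
Tool frame: the origin (TCP) lies at the very end of the fingers, on their centre line; the grasp point (between the pads) lies 19 mm behind it (bot.pinch_z is the distance from the TCP to the grasp point, in m); x points along the fingers, z is the direction in which the jaws open and shut, and the axes are right-handed (so a half turn about x gives the same grasp; the last joint's range is limited). The gripper opens to 85 mm and grips with 20 to 120 N. Pads are 22 mm wide; open, the fingers measure 114 mm over their backs; the gripper's body (76 mm by 85 mm) begins 54 mm behind the grasp point. The pads swing forward as they close: fully open they stand 13 mm farther back than shut.
Start: joints at [65.546, 4.979, 10.078, 95.1, 0, 90], TCP at [0.228, 0.501, 0.231] pointing down, gripper open.
Joint ranges: [-179.16, 179.16], [-48.56, 103.87], [-65.8, 70.77], [-126.05, 130.52], [-82.76, 87.17], [-180, 180]. Speed limits (degrees/s): [127.2, 127.2, 147.25, 180, 180, 180].

## Interface

Orientations are given as [roll, pitch, yaw] about the fixed x, y, z axes, in that order (R = Rz(yaw) Ry(pitch) Rx(roll)).
In Python, from workcell import bot gives the robot as it stands.
- The arm moves only by the tool play_rows, never from a script. Its argument "rows" is a list of rows, each a list of 3 entries, a list of its own where there are three numbers: the shift along the tool's x, y, z in cm, then the turn about the tool's x in degrees, then the finger opening in cm, from 0 to 8.54. A call has 1 to 12 rows; each row is the pose to reach, as a shift and turn from the pose commanded when the call began, along the tool's axes at that moment; what a row does not reach only later rows make up. A row lasts 1/12 s, in which the tool goes at most 41.7 mm and 7.16 degrees, less where a joint would pass 70% of its speed; a pose out of reach is approached as far as the arm can. A call with a gripper value outside its range is refused whole. The fingers move at their own pace and stop on an object; "squeeze" is the grip in N (left out, the last holds). Time passes only in rows, so rows that repeat a pose let the fingers close. It gives the time, the measured TCP pose, the force and the opening at its end, in the units of the state.
- bot.get_obs(): the state, without advancing time (a new reading comes with each control period).
- bot.camera(name): name is "side" or "top"; returns (picture, depth): 400x640x3 uint8, blue, green, red; 400x640 float32, m along the optical axis (not along the pixel's ray), 0 where there is no reading.
- bot.camera_model(name): a dict with "fx", "fy", "cx", "cy" (pixels), "origin" and "attitude" of the camera in the world. Camera axes: x right, y down, z forward; pixel columns grow to the right and rows downward; lengths in m; the calibration is good to about 2 mm. A picture is of the moment at which its call begins. camera_model takes no time and is no camera call.
- bot.job_done(): hands the job in, once; it reports no verdict.
The state is a dict: "time": time; "q": joint angles; "qd": joint speeds; "joint_efforts": joint torques, N m; "ee_pos": TCP position; "tcp_rot": TCP orientation; "wrist_force": force on the tool from outside, world axes, zero at the start; "torque": the same for the moment, N m; "opening": finger opening in m.
Only numpy, scipy, OpenCV 4.12 (cv2) and the standard library are available. Lean on these libraries where they do the work, as an engineer would, in place of code of your own. Each camera call takes 0.05 s, during which the arm holds its last target.

## Working session

There is one attempt and no reset: what is moved stays moved. The work goes in short steps, Python scripts to look and compute and a tool call to move; the robot and the scene stay as the last step left them, time stands still between calls to the robot, and variables do not carry over. Pictures are saved under pics/ and viewed, and the job is handed in when it is done.

Besides the shell and the picture viewer there is one more tool, called by a JSON object that holds its "name" and its "arguments". play_rows: Moves the arm, as the interface text tells. Its arguments: {"type":"object","properties":{"rows":{"type":"array"},"squeeze":{"type":"number"}},"required":["rows"]}

```bash
mkdir -p pics; ls; python3 - <<'E'
from workcell import bot
import cv2,numpy as np
for n in("top","side"):
    p,d=bot.camera(n); cv2.imwrite(f"pics/{n}0.png",p); np.save(f"pics/{n}0.npy",d); print(bot.camera_model(n))
print(bot.get_obs(),bot.pinch_z)
E
```

```text
pics
{'fx': 363.1115657998881, 'fy': 363.1115657998881, 'cx': 318.3109193081392, 'cy': 198.3249811888787, 'origin': array([ 0.38125896, -0.0862695 ,  0.81274405]), 'attitude': array([-172.11254181,   -0.85999814,  -88.88340386])}
{'fx': 366.9145537499318, 'fy': 366.9145537499318, 'cx': 320.29387872436064, 'cy': 198.73740461908676, 'origin': array([ 0.09767925, -0.44844265,  0.57994178]), 'attitude': array([-131.83894222,    0.43570475,  -45.09471991])}
{'time': 0.1, 'q': array([ 6.55471144e+01,  5.00599650e+00,  1.00416909e+01,  9.50983699e+01,
       -2.94803568e-04,  9.00025435e+01]), 'qd': array([-0.10506398, -0.17951201,  0.08452657,  0.04424935, -0.07399118,
        0.05319517]), 'joint_efforts': array([-8.25994048e-04, -5.21564519e+01,  4.65652406e+01,  1.60864333e-02,
       -4.71219676e-05, -5.22382265e-06]), 'ee_pos': array([0.2275953 , 0.50049901, 0.23069684]), 'tcp_rot': array([-179.72795955,   89.93732375, -114.18338856]), 'wrist_force': array([ 0.15805364,  0.87898057, -0.15680601]), 'torque': array([ 0.01534916, -0.00607009,  0.05518633]), 'opening': 0.08526239490572239} 0.0187
```

View pics/top0.png

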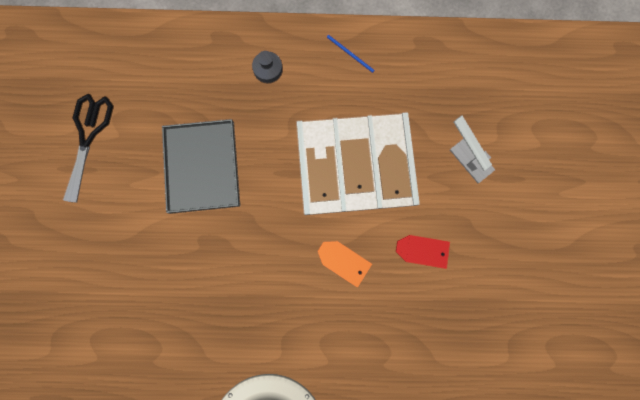

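View pics/side0.png

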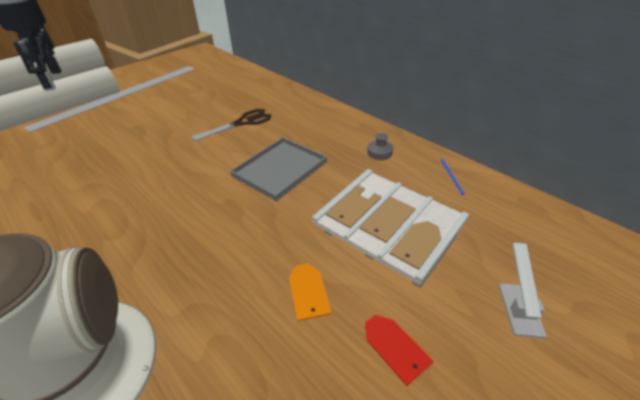

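The top view shows the rack with corners near (298,122), (409,114), (418,205) and (305,213). The pocket template is in the right lane: blunt point near (393,146), square end near (397,199). The grey tray is at (201,167). The orange and red look-alikes are in front of the rack.

```bash
cat > h.py <<'E'
import numpy as np,cv2
from scipy.spatial.transform import Rotation as R
from workcell import bot
def ray(n,uv,z):
    m=bot.camera_model(n); uv=np.atleast_2d(np.array(uv,float))
    d=np.c_[(uv[:,0]-m['cx'])/m['fx'],(uv[:,1]-m['cy'])/m['fy'],np.ones(len(uv))]
    d=R.from_euler('xyz',m['attitude'],degrees=True).apply(d)
    o=m['origin']; return o+d*((z-o[2])/d[:,2])[:,None]
E
python3 - <<'E'
from h import *
p=cv2.imread("pics/top0.png"); d=np.load("pics/top0.npy")
hsv=cv2.cvtColor(p,cv2.COLOR_BGR2HSV)
print(hsv[172,394],hsv[200,350],hsv[167,201],p[172,394],p[120,355])
# white rack
m=((hsv[...,1]<60)&(hsv[...,2]>150)).astype(np.uint8); m[:100]=0;m[230:]=0;m[:,:280]=0;m[:,435:]=0
roi=np.zeros_like(m);roi[108:220,290:425]=1
c,_=cv2.findContours(m*roi,cv2.RETR_EXTERNAL,cv2.CHAIN_APPROX_NONE)
c=np.vstack([k for k in c if len(k)>15]); r=cv2.minAreaRect(c);b=cv2.boxPoints(r);print("rack px",b)
for z in(.06,.066):
  w=ray("top",b,z);print(w.round(4)); print(w.mean(0),[np.linalg.norm(w[i]-w[i-1]).round(4) for i in range(4)])
# pocket: non-white inside right lane
mm=((hsv[...,1]>70)).astype(np.uint8); roi=np.zeros_like(mm); cv2.fillConvexPoly(roi,np.array([[376,118],[404,117],[412,203],[382,205]]),1)
c,_=cv2.findContours(mm*roi,cv2.RETR_EXTERNAL,cv2.CHAIN_APPROX_NONE)
c=max(c,key=cv2.contourArea);print(cv2.contourArea(c)); w=ray("top",c[:,0],.066)[:,:2].astype(np.float32)
r=cv2.minAreaRect(w);print("pocket",r,cv2.boxPoints(r))
print(cv2.approxPolyDP(c,2,True)[:,0].tolist())
t=((hsv[...,1]<60)&(hsv[...,2]<140)).astype(np.uint8);roi=np.zeros_like(t);roi[110:225,150:250]=1
c,_=cv2.findContours(t*roi,cv2.RETR_EXTERNAL,cv2.CHAIN_APPROX_NONE);c=max(c,key=cv2.contourArea)
w=ray("top",c[:,0],.02)[:,:2].astype(np.float32);r=cv2.minAreaRect(w);print("tray",r,cv2.boxPoints(r))
D=lambda u,v:d[v,u]
m=bot.camera_model("top")
for u,v in[(394,172),(360,130),(201,167),(350,230),(403,185),(308,180)]:
  z=d[v,u];P=np.array([(u-m['cx'])/m['fx']*z,(v-m['cy'])/m['fy']*z,z]);print(u,v,R.from_euler('xyz',m['attitude'],degrees=True).apply(P)+m['origin'])
q=cv2.resize(p[100:230,150:430],None,fx=2.8,fy=2.8,interpolation=cv2.INTER_CUBIC);cv2.imwrite("pics/topz.png",q)
q=cv2.resize(p[105:220,290:425],None,fx=5,fy=5,interpolation=cv2.INTER_CUBIC);cv2.imwrite("pics/topr.png",q)
E
```

```text
[ 15 115 166] [ 19  12 230] [ 90   6 124] [ 91 128 166] [210 220 225]
rack px [[295.92416  121.089676]
 [410.95865  111.50346 ]
 [418.74484  204.93794 ]
 [303.71036  214.52415 ]]
[[ 0.6527 -0.044   0.06  ]
 [ 0.6806 -0.2932  0.06  ]
 [ 0.4763 -0.3063  0.06  ]
 [ 0.4511 -0.0658  0.06  ]]
[ 0.56516452 -0.17734853  0.06      ] [np.float64(0.2027), np.float64(0.2507), np.float64(0.2047), np.float64(0.2418)]
[[ 0.6505 -0.0444  0.066 ]
 [ 0.6782 -0.2915  0.066 ]
 [ 0.4755 -0.3046  0.066 ]
 [ 0.4506 -0.066   0.066 ]]
[ 0.56369864 -0.17662255  0.066     ] [np.float64(0.2011), np.float64(0.2487), np.float64(0.2031), np.float64(0.2399)]
1343.5
pocket ((0.5469071865081787, -0.25314316153526306), (0.11394315958023071, 0.06022430211305618), 6.400383949279785) [[ 0.48693395 -0.22956963]
 [ 0.49364746 -0.28941858]
 [ 0.6068804  -0.2767167 ]
 [ 0.6001669  -0.21686774]]
[[386, 145], [379, 156], [383, 198], [410, 196], [406, 156], [396, 145]]
tray ((0.5602763891220093, 0.16827672719955444), (0.19908665120601654, 0.1595718264579773), 7.118841648101807) [[0.4516127  0.2351114 ]
 [0.4713881  0.07676968]
 [0.66894007 0.10144205]
 [0.6491647  0.25978377]]
394 172 [ 0.54380702 -0.25314163  0.06811087]
360 130 [ 0.63573444 -0.18222078  0.06127834]
201 167 [0.55905197 0.17031113 0.00560864]
350 230 [ 4.24115530e-01 -1.68483488e-01  2.58085446e-04]
403 185 [ 0.51637204 -0.27151901  0.06900201]
308 180 [ 0.52434921 -0.07304473  0.0595128 ]
```

View pics/topr.png

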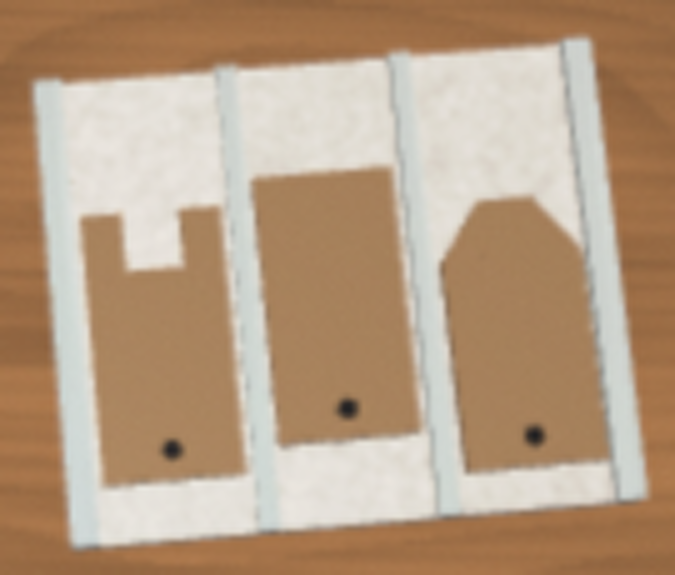

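```bash
cat >> h.py <<'E'
def tool():
    o=bot.get_obs(); return np.array(o['ee_pos']),R.from_euler('xyz',o['tcp_rot'],degrees=True).as_matrix(),o
def shift(target):
    p,M,o=tool(); return (M.T@(np.array(target)-p)*100).round(2)
yaw=np.radians(6.3); ex=np.array([np.cos(yaw),np.sin(yaw),0]); ey=np.array([-np.sin(yaw),np.cos(yaw),0])
def jaw():
    p,M,o=tool(); return np.degrees(np.arctan2(M[1,2],M[0,2]))
E
python3 - <<'E'
from h import *
p,M,o=tool();print(M.round(3),"jaw z yaw",jaw(),o['ee_pos'])
c=np.array([.547,-.2535,0]); s=c+ex*.0575; print("far end",s)
t=s+ex*.032; print("pre-push",t, "shift",shift([t[0],t[1],.12]),"lane j1",np.degrees(np.arctan2(t[1],t[0])))
E
```

```text
[[-0.    -0.91   0.414]
 [-0.001  0.414  0.91 ]
 [-1.    -0.    -0.001]] jaw z yaw 65.54457082910383 [0.2275953  0.50049901 0.23069684]
far end [ 0.60415275 -0.24719028  0.        ]
pre-push [ 0.63595951 -0.24367878  0.        ] shift [ 11.13 -67.98 -50.82] lane j1 -20.965190297804675
```

{"name": "play_rows", "arguments": {"rows": [[[4,-20,-15],-10,0],[[8,-40,-30],-20,0],[[11,-68,-51],-31,0],[[11,-68,-51],-31,0],[[11,-68,-51],-31,0],[[11,-68,-51],-31,0],[[11,-68,-51],-31,0],[[11,-68,-51],-31,0],[[11,-68,-51],-31,0],[[11,-68,-51],-31,0],[[11,-68,-51],-31,0],[[11,-68,-51],-31,0]], "squeeze": 40}}

```text
time: 1.1
ee_pos: [0.4612, 0.0728, 0.1671]
tcp_rot: [-47.5, 90.0, 49.1]
wrist_force: [0.8, 1.0, -0.5]
opening: 0.0003
```

{"name": "play_rows", "arguments": {"rows": [[[0,0,0],0,0]]}}

```text
time: 1.18
ee_pos: [0.4625, 0.0694, 0.1658]
tcp_rot: [141.7, 89.9, -122.1]
wrist_force: [-1.6, 0.6, 0.1]
opening: 0.0001
```

```bash
python3 - <<'E'
from h import *
p,M,o=tool();print(p,jaw(),o['q'],o['time'],o['wrist_force'],o['opening'])
print(shift([.636,-.2437,.12]))
E
```

```text
[0.46248774 0.0694252  0.16578338] 96.20605820150367 [ 8.59293797 -7.03858494 -9.01913974 88.09823066 -0.09167572  2.38700481] 1.1833 [-1.59614229  0.55787906  0.07282287] 0.00010295140347267947
[  4.61 -13.87 -33.  ]
```

Jaw yaw 96.2° is fine; continue to the pre-push point.

{"name": "play_rows", "arguments": {"rows": [[[4.6,-13.9,-33],0,0],[[4.6,-13.9,-33],0,0],[[4.6,-13.9,-33],0,0],[[4.6,-13.9,-33],0,0],[[4.6,-13.9,-33],0,0],[[4.6,-13.9,-33],0,0],[[4.6,-13.9,-33],0,0],[[4.6,-13.9,-33],0,0],[[4.6,-13.9,-33],0,0],[[4.6,-13.9,-33],0,0],[[4.6,-13.9,-33],0,0],[[4.6,-13.9,-33],0,0]]}}

```text
time: 2.18
ee_pos: [0.6361, -0.2366, 0.1209]
tcp_rot: [54.4, 89.9, 151.0]
wrist_force: [-0.7, 0.5, -0.1]
opening: 0.0002
```

```bash
python3 - <<'E'
from h import *
p,M,o=tool();print(p,jaw(),o['time'],o['wrist_force'])
print(shift([.636,-.2437,.08]),shift([.636,-.2437,.063]))
for n in("side","top"):
  q,d=bot.camera(n); cv2.imwrite(f"pics/{n}1.png",cv2.resize(q[100:300,260:580] if n=="side" else q[80:240,270:470],None,fx=2.5,fy=2.5,interpolation=cv2.INTER_CUBIC))
E
```

```text
[ 0.63610221 -0.23663533  0.12087984] 96.5371030252585 2.1833 [-0.66494299  0.47209918 -0.10239032]
[ 4.09  0.09 -0.7 ] [ 5.79  0.08 -0.71]
```

View pics/side1.png

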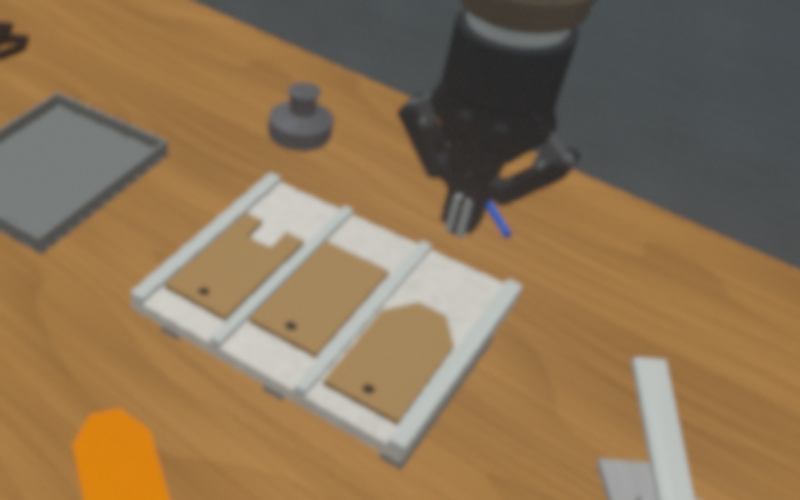

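The gripper (fingertips near (460,225) in the crop) hangs behind the pocket template. The deck overhangs on small feet at its front. Descending now.

{"name": "play_rows", "arguments": {"rows": [[[2,0,0],0,0],[[4,0,0],0,0],[[5,0,0],0,0],[[5,0,0],0,0],[[5,0,0],0,0],[[5,0,0],0,0]]}}

```text
time: 2.78
ee_pos: [0.6369, -0.2369, 0.073]
tcp_rot: [-117.5, 89.9, -20.9]
wrist_force: [-0.1, -1.2, 0.2]
opening: -0.0
```

```bash
python3 - <<'E'
from h import *
p,M,o=tool();print(p,jaw(),o['time'],o['wrist_force'])
c=np.array([.547,-.2535,0]); print("in lane frame rel template centre",(p-c)@ex,(p-c)@ey)
for n in("side","top"):
  q,d=bot.camera(n); cv2.imwrite(f"pics/{n}2.png",cv2.resize(q[130:290,360:560] if n=="side" else q[80:240,270:470],None,fx=4,fy=3.7,interpolation=cv2.INTER_CUBIC))
E
```

```text
[ 0.63694304 -0.2368754   0.07301142] 96.57168536970413 2.7833 [-0.10774405 -1.1858593   0.1829714 ]
in lane frame rel template centre 0.09122416017142558 0.0066543675263140084
```

View pics/side2.png

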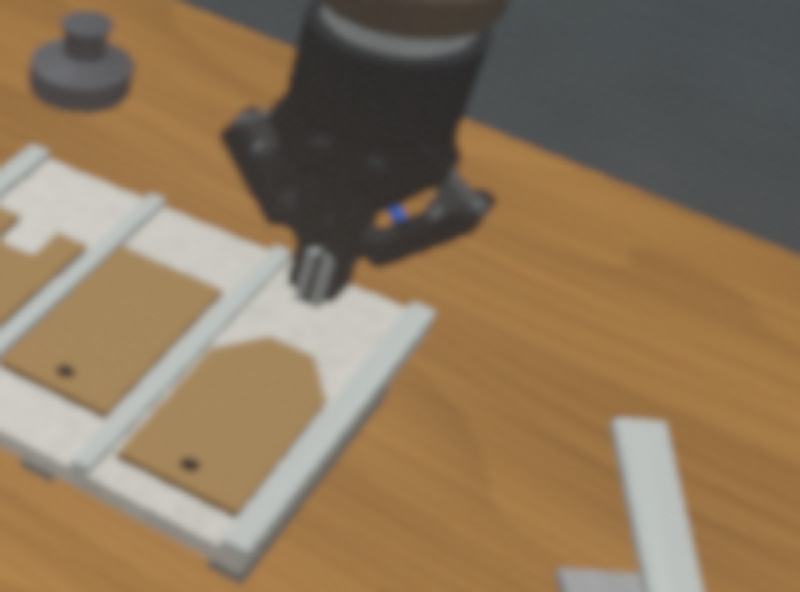

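{"name": "play_rows", "arguments": {"rows": [[[0,0,-0.7],0,0],[[0.4,0,-0.7],0,0],[[0.7,0,-0.7],0,0],[[0.9,0,-0.7],0,0],[[1.0,0,-0.7],0,0],[[1.0,0,-0.7],0,0],[[1.0,0,-0.7],0,0]]}}

```text
time: 3.47
ee_pos: [0.6372, -0.2439, 0.0613]
tcp_rot: [56.8, 90.0, 153.3]
wrist_force: [0.2, -1.1, -0.6]
opening: 0.0004
```

{"name": "play_rows", "arguments": {"rows": [[[0,0.5,0],0,0],[[0,1.0,0],0,0],[[0,1.5,0],0,0],[[0,2.0,0],0,0],[[0,2.4,0],0,0],[[0,2.8,0],0,0],[[0,3.2,0],0,0],[[0,3.6,0],0,0],[[0,4,0],0,0],[[0,4.0,0],0,0],[[0,4.0,0],0,0],[[0,4.0,0],0,0]]}}

```text
time: 4.47
ee_pos: [0.5975, -0.2486, 0.0613]
tcp_rot: [92.2, 90.0, -171.2]
wrist_force: [0.1, -0.2, -0.4]
opening: 0.0001
```

```bash
python3 - <<'E'
from h import *
p,M,o=tool();print(p,jaw(),o['time'],o['wrist_force'])
c=np.array([.547,-.2535,0]); print("in lane frame rel template centre",(p-c)@ex,(p-c)@ey)
for n in("side","top"):
  q,d=bot.camera(n); cv2.imwrite(f"pics/{n}3.png",cv2.resize(q[130:290,360:560] if n=="side" else q[80:240,270:470],None,fx=4,fy=3.7,interpolation=cv2.INTER_CUBIC))
E
```

```text
[ 0.59754117 -0.24858243  0.06133843] 96.54604543369405 4.4667 [ 0.07570529 -0.2155928  -0.4198103 ]
in lane frame rel template centre 0.05077557422519873 -0.0006582236671571859
```

View pics/side3.png

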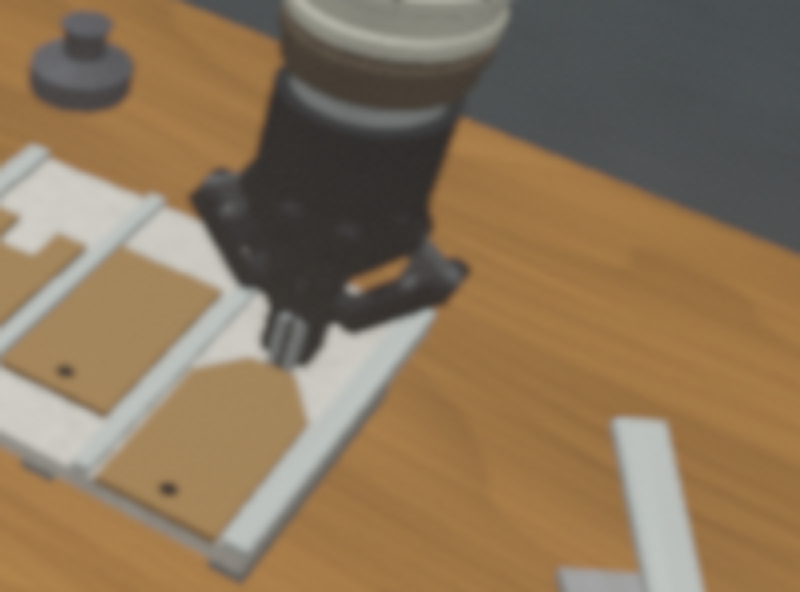

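View pics/top3.png

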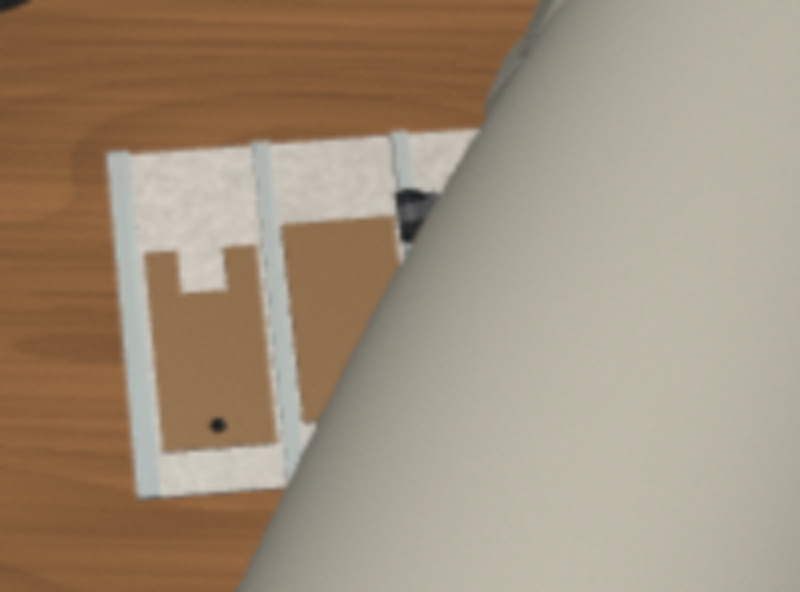

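The side view shows the fingers against the blunt end and the square end now nearly level with the deck edge (about (383,260) to (413,276) in full-picture pixels). Pushing 3 cm more, then measuring.

{"name": "play_rows", "arguments": {"rows": [[[0,0.4,0],0,0],[[0,0.8,0],0,0],[[0,1.2,0],0,0],[[0,1.6,0],0,0],[[0,2.0,0],0,0],[[0,2.4,0],0,0],[[0,2.8,0],0,0],[[0,3.0,0],0,0],[[0,3.0,0],0,0],[[0,3.0,0],0,0]]}}

```text
time: 5.4
ee_pos: [0.5677, -0.2521, 0.0615]
tcp_rot: [-133.2, 90.0, -36.6]
wrist_force: [-0.5, 0.2, 0.4]
opening: -0.0002
```

```bash
python3 - <<'E'
from h import *
p,M,o=tool();print(p,jaw(),o['time'],o['wrist_force'])
q,d=bot.camera("side"); cv2.imwrite("pics/side4f.png",q);cv2.imwrite("pics/side4.png",cv2.resize(q[200:300,340:470],None,fx=6,fy=6,interpolation=cv2.INTER_CUBIC))
E
```

```text
[ 0.56767687 -0.2520774   0.06149502] 96.53712196167349 5.4 [-0.48961152  0.2418063   0.40707777]
```

View pics/side4.png

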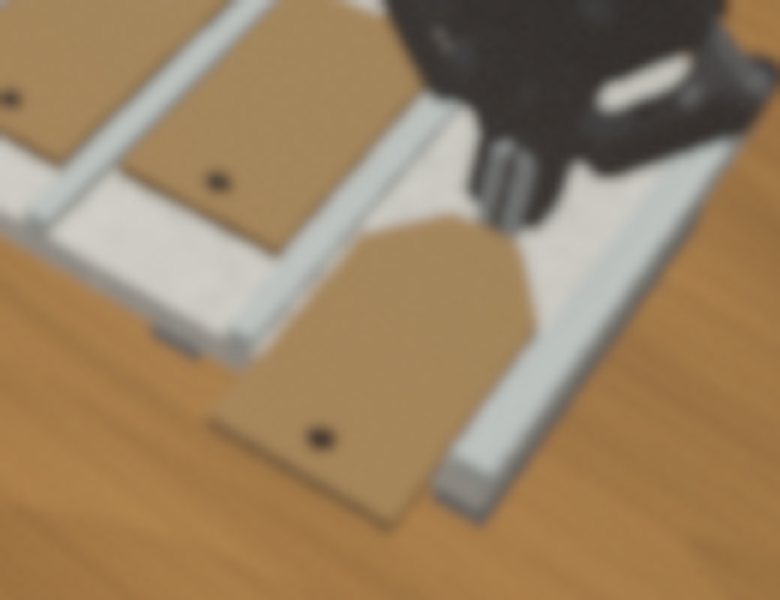

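```bash
python3 - <<'E'
from h import *
z=np.array([[210,414],[391,522],[228,331],[250,336],[447,457],[490,474],[455,213],[28,213]],float)/6+[340,200]
w=ray("side",z,.066)
print(np.c_[w, w@ex, w@ey].round(4))
p,M,o=tool();print("tcp",p@ex,p@ey)
c=np.array([.547,-.2535,0]);print("orig",c@ex,c@ey)
E
```

```text
[[ 0.4388 -0.2364  0.066   0.4102 -0.2831]
 [ 0.4448 -0.2949  0.066   0.4098 -0.3419]
 [ 0.4666 -0.2211  0.066   0.4395 -0.2709]
 [ 0.4696 -0.2269  0.066   0.4419 -0.2771]
 [ 0.4739 -0.2934  0.066   0.4388 -0.3437]
 [ 0.4775 -0.3053  0.066   0.4411 -0.3559]
 [ 0.5539 -0.2423  0.066   0.524  -0.3016]
 [ 0.46   -0.1467  0.066   0.4411 -0.1963]]
tcp 0.5367213191681388 -0.3128247685736168
orig 0.5158789947724033 -0.31199377037468984
```

The square end sits at s = 0.410 m and the front edge at 0.440 m, in agreement between both cameras. About 30 mm sticks out, so 1 cm more is needed, followed by backing off and rising.

{"name": "play_rows", "arguments": {"rows": [[[0,0.3,0],0,0],[[0,0.6,0],0,0],[[0,0.9,0],0,0],[[0,1.0,0],0,0],[[0,1.0,0],0,0],[[0,1.0,0],0,0],[[0,-0.5,0],0,0],[[-3,-1,0],0,0],[[-6.5,-1,0],0,0],[[-6.5,0,0],0,0],[[-6.5,0,0],0,0]]}}

```text
time: 6.37
ee_pos: [0.5682, -0.2525, 0.1289]
tcp_rot: [-124.7, 89.8, -28.2]
wrist_force: [0.5, -0.4, -0.5]
opening: -0.0001
```

```bash
python3 - <<'E'
from h import *
p,M,o=tool();print(p,jaw(),o['time'],o['wrist_force'])
q,d=bot.camera("side"); cv2.imwrite("pics/side5f.png",q);cv2.imwrite("pics/side5.png",cv2.resize(q[200:300,340:470],None,fx=6,fy=6,interpolation=cv2.INTER_CUBIC))
f=np.array([.4405]);
t=ex*(.400+.020)+ey*(-.3125)+np.array([0,0,.12]);print("grip xy",t,shift(t))
E
```

```text
[ 0.56816819 -0.25254939  0.12888276] 96.54315113552545 6.3667 [ 0.51021835 -0.42074969 -0.54339071]
grip xy [ 0.45175557 -0.26452439  0.12      ] [ 0.69 11.68  0.1 ]
```

View pics/side5.png

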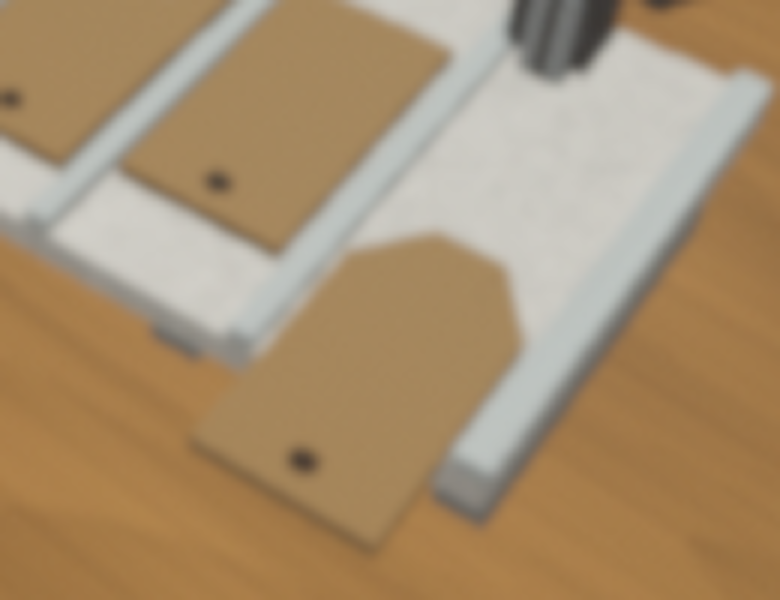

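```bash
python3 - <<'E'
from h import *
z=np.array([[192,436],[373,548],[430,233],[507,268],[350,250],[520,345]],float)/6+[340,200]
w=ray("side",z,.066)
print(np.c_[w[:,:2], w@ex, w@ey].round(4))
E
```

```text
[[ 0.4291 -0.2376  0.4004 -0.2833]
 [ 0.4344 -0.2963  0.3993 -0.3422]
 [ 0.5414 -0.2415  0.5116 -0.2994]
 [ 0.5459 -0.2665  0.5134 -0.3248]
 [ 0.5183 -0.2279  0.4901 -0.2834]
 [ 0.5229 -0.2859  0.4884 -0.3415]]
```

{"name": "play_rows", "arguments": {"rows": [[[0,4,0.1],0,8.54],[[0,8,0.1],0,8.54],[[0,11.7,0.1],0,8.54],[[0,11.7,0.1],0,8.54],[[0,11.7,0.1],0,8.54],[[0,11.7,0.1],0,7.5],[[0,11.7,0.1],0,7.5],[[0,11.7,0.1],0,7.5]]}}

```text
time: 7.08
ee_pos: [0.4523, -0.2642, 0.1259]
tcp_rot: [43.9, 90.0, 140.5]
wrist_force: [0.6, -0.6, 0.2]
opening: 0.0749
```

```bash
python3 - <<'E'
from h import *
p,M,o=tool();print(p,p@ex,p@ey,jaw(),o['time'],o['opening'])
q,d=bot.camera("side"); cv2.imwrite("pics/side6f.png",q);cv2.imwrite("pics/side6.png",cv2.resize(q[150:300,320:500],None,fx=4,fy=4,interpolation=cv2.INTER_CUBIC))
E
```

```text
[ 0.45227825 -0.26418176  0.12590534] 0.4205571147474584 -0.3122167924165891 96.59485762132293 7.0833 0.07494075935543282
```

View pics/side6.png

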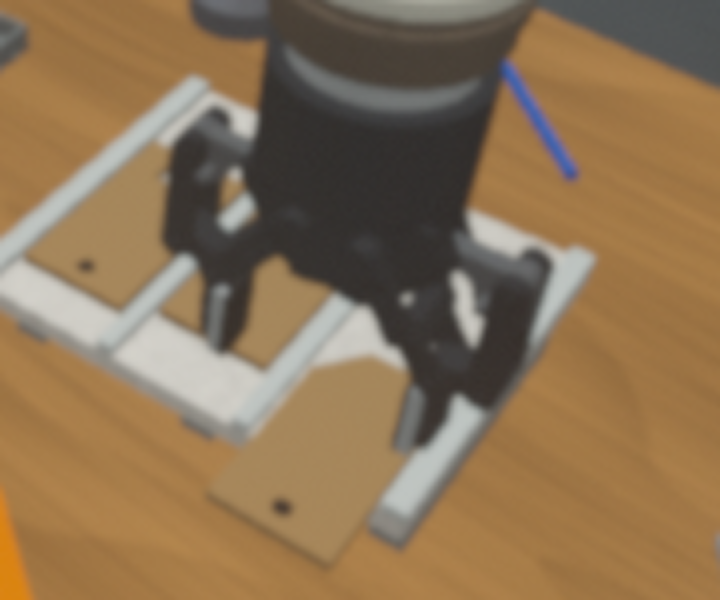

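```bash
python3 - <<'E'
from h import *
m=bot.camera_model("side");o=m['origin']
px=np.array([[206,343],[222,350],[395,446],[415,448],[428,444]],float)/4+[320,150]
a=ray("side",px,0.)-o
for s in(.4096,.4206,.4316):
  k=(s-o@ex)/(a@ex); w=o+a*k[:,None]; print(s,np.c_[w@ey+.3122,w[:,2]].round(4).tolist())
E
```

```text
0.4096 [[0.0435, 0.1415], [0.036, 0.1424], [-0.0403, 0.1412], [-0.0476, 0.1457], [-0.0518, 0.1513]]
0.4206 [[0.0492, 0.1282], [0.0415, 0.1291], [-0.0372, 0.1279], [-0.0447, 0.1325], [-0.0489, 0.1383]]
0.4316 [[0.0549, 0.1148], [0.047, 0.1158], [-0.034, 0.1145], [-0.0418, 0.1193], [-0.0461, 0.1252]]
```

About 40.5 mm sticks out and the jaw is centred. The shut-finger push shows TCP = tip when shut, and at 75 mm opening the tips are about 10 mm farther back. I'll take the plate near the tips so it can reach the tray floor.

{"name": "play_rows", "arguments": {"rows": [[[2,0,0],0,7.5],[[4,0,0],0,7.5],[[6,0,0],0,7.5],[[7,0,0],0,7.5],[[7.4,0,0],0,7.5],[[7.4,0,0],0,7.5],[[7.4,0,0],0,7.5],[[7.4,0,0],0,7.5]]}}

```text
time: 7.8
ee_pos: [0.4521, -0.2647, 0.0536]
tcp_rot: [-126.9, 89.9, -30.4]
wrist_force: [-0.3, -0.3, 1.1]
opening: 0.0751
```

```bash
python3 - <<'E'
from h import *
p,M,o=tool();print(p,p@ex,p@ey,jaw(),o['time'],o['opening'],o['wrist_force'])
q,d=bot.camera("side"); cv2.imwrite("pics/side7f.png",q);cv2.imwrite("pics/side7.png",cv2.resize(q[190:310,330:490],None,fx=5,fy=5,interpolation=cv2.INTER_CUBIC))
E
```

```text
[ 0.45209763 -0.26469756  0.0536261 ] 0.4203209856838229 -0.3127096621761737 96.55168675750053 7.8 0.07512751989661039 [-0.26945924 -0.2535483   1.06526154]
```

View pics/side7.png

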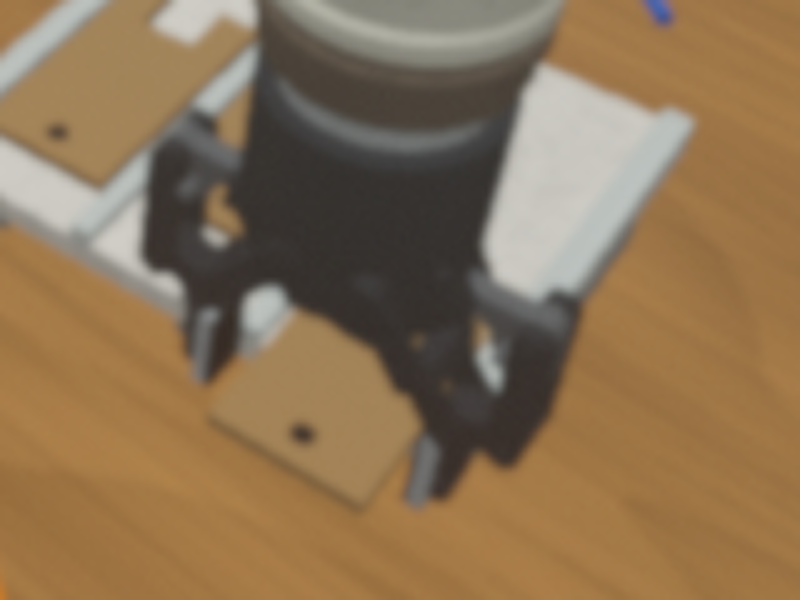

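```bash
python3 - <<'E'
from h import *
m=bot.camera_model("side");o=m['origin']
px=np.array([[203,382],[410,503],[418,507],[442,498]],float)/5+[330,190]
a=ray("side",px,0.)-o
for s in(.4093,.4203,.4313):
  k=(s-o@ex)/(a@ex); w=o+a*k[:,None]; print(s,np.c_[w@ey+.3127,w[:,2]].round(4).tolist())
E
```

```text
0.4093 [[0.0381, 0.0673], [-0.0417, 0.0677], [-0.0445, 0.0681], [-0.0511, 0.0791]]
0.4203 [[0.0437, 0.0517], [-0.0386, 0.0521], [-0.0415, 0.0525], [-0.0483, 0.0638]]
0.4313 [[0.0492, 0.0361], [-0.0355, 0.0365], [-0.0385, 0.0369], [-0.0455, 0.0486]]
```

{"name": "play_rows", "arguments": {"rows": [[[0.2,0,0],0,7.5],[[0.2,0,0],0,7.5],[[0.2,0,0],0,5.5],[[0.2,0,0],0,5.5],[[0.2,0,0],0,5.5],[[0.2,0,0],0,5.5],[[0.2,0,0],0,5.5],[[0.2,0,0],0,5.5]], "squeeze": 40}}

```text
time: 8.52
ee_pos: [0.4514, -0.2644, 0.0508]
tcp_rot: [-128.6, 90.0, -32.1]
wrist_force: [-1.9, 0.5, 5.3]
opening: 0.0587
```

```bash
python3 - <<'E'
from h import *
p,M,o=tool();print(p,p@ex,p@ey,jaw(),o['time'],o['opening'],o['wrist_force'])
q,d=bot.camera("side"); cv2.imwrite("pics/side8f.png",q);cv2.imwrite("pics/side8.png",cv2.resize(q[210:310,350:480],None,fx=6,fy=6,interpolation=cv2.INTER_CUBIC))
E
```

```text
[ 0.45144845 -0.26441091  0.05075287] 0.41970718031251314 -0.31235350873923606 96.54642655175904 8.5167 0.05866655795477038 [-1.85683747  0.52165967  5.30776689]
```

View pics/side8.png

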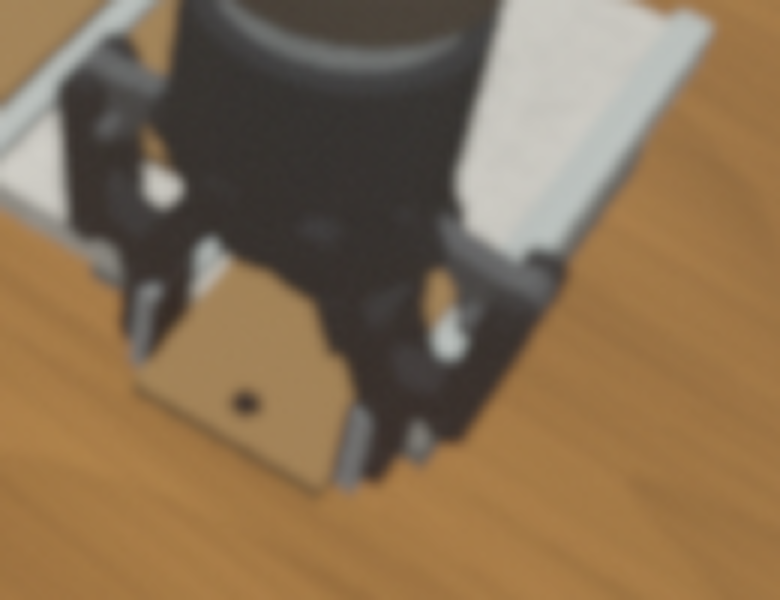

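{"name": "play_rows", "arguments": {"rows": [[[0,0,0],0,5.5],[[0,0,0],0,5.5],[[-0.2,0,0],0,5.5],[[-0.4,0,0],0,5.5],[[-0.7,0,0],0,5.5],[[-1.0,0,0],0,5.5],[[-1.0,0,0],0,5.5],[[-1.0,0,0],0,5.5]]}}

```text
time: 9.23
ee_pos: [0.4515, -0.2644, 0.0606]
tcp_rot: [-136.5, 90.0, -40.0]
wrist_force: [0.2, -0.5, -0.7]
opening: 0.0587
```

```bash
python3 - <<'E'
from h import *
p,M,o=tool();print(p,p@ex,p@ey,jaw(),o['time'],o['opening'],o['wrist_force'])
m=bot.camera_model("side");O=m['origin']
px=np.array([[135,360],[345,490],[375,480]],float)/6+[350,210]
a=ray("side",px,0.)-O
for s in(.4087,.4197,.4307):
  k=(s-O@ex)/(a@ex); w=O+a*k[:,None]; print(s,np.c_[w@ey+.3127,w[:,2]].round(4).tolist())
q,d=bot.camera("side"); cv2.imwrite("pics/side9f.png",q);cv2.imwrite("pics/side9.png",cv2.resize(q[200:300,350:480],None,fx=6,fy=6,interpolation=cv2.INTER_CUBIC))
E
```

```text
[ 0.45152672 -0.2644405   0.06056047] 0.41978173662425744 -0.3123915082367436 96.54967573598111 9.2333 0.05872347626416495 [ 0.16572823 -0.52170002 -0.685239  ]
0.4087 [[0.0333, 0.0617], [-0.0352, 0.0594], [-0.0424, 0.0707]]
0.4197 [[0.0387, 0.0459], [-0.0319, 0.0435], [-0.0393, 0.0552]]
0.4307 [[0.0441, 0.0301], [-0.0286, 0.0277], [-0.0362, 0.0397]]
```

View pics/side9.png

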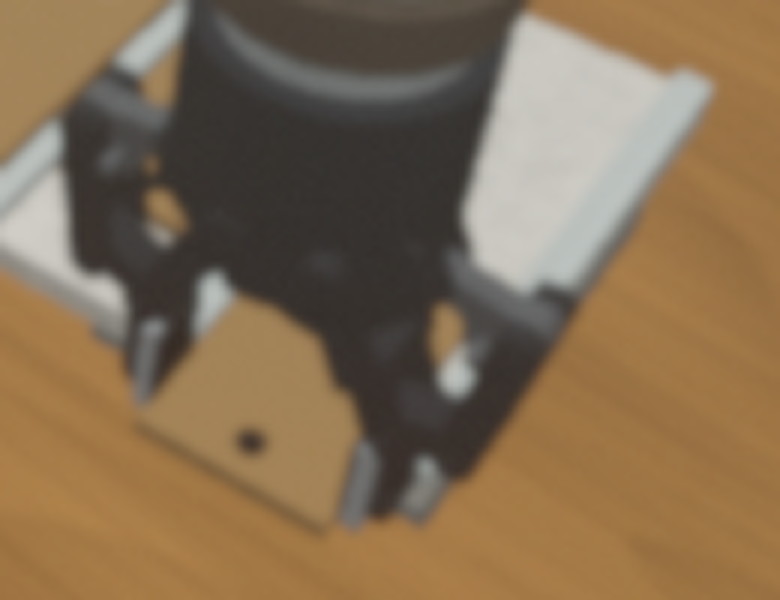

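The plate rose with the fingers (both moved up about 22 zoomed pixels) with no tilt visible. Lifting clear and then traversing to the tray.

{"name": "play_rows", "arguments": {"rows": [[[-1,0,0],0,5.5],[[-3,0,0],0,5.5],[[-5,0,0],0,5.5],[[-7,0,0],0,5.5],[[-7,0,0],0,5.5],[[-7,0,0],0,5.5],[[-7,0,0],0,5.5]]}}

```text
time: 9.87
ee_pos: [0.4513, -0.2643, 0.1301]
tcp_rot: [58.8, 90.0, 155.3]
wrist_force: [-0.4, 0.1, -1.1]
opening: 0.0588
```

```bash
python3 - <<'E'
from h import *
p,M,o=tool();print(p,jaw(),o['time'],o['opening'],o['wrist_force'])
print(shift([.5228,.1637,.13]))
q,d=bot.camera("side"); cv2.imwrite("pics/side10.png",cv2.resize(q[150:300,320:500],None,fx=4,fy=4,interpolation=cv2.INTER_CUBIC))
E
```

```text
[ 0.45128856 -0.26429891  0.13014066] 96.54903852203185 9.8667 0.058806653665109565 [-0.39577985  0.13889021 -1.09683315]
[ 2.000e-02 -1.199e+01  4.170e+01]
```

View pics/side10.png

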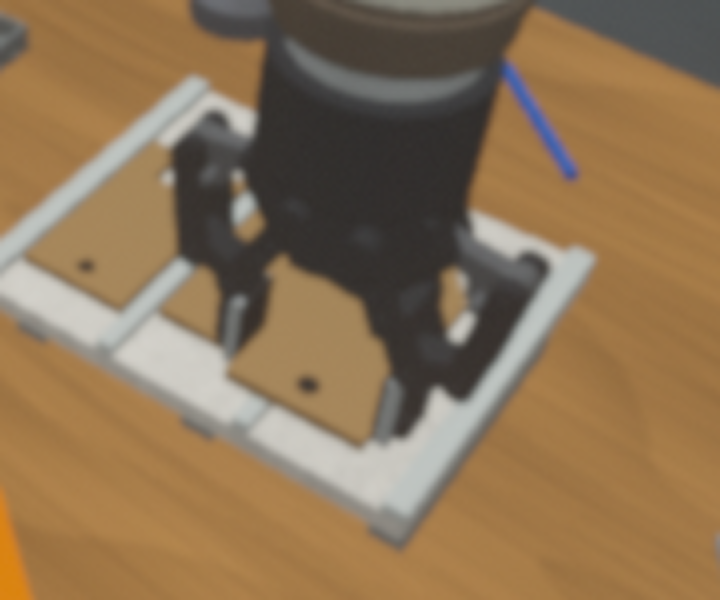

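The plate is held clear of the rack. The move to the tray comes next.

{"name": "play_rows", "arguments": {"rows": [[[0,-0.6,2],-0.5,5.5],[[0,-1.5,5],-0.5,5.5],[[0,-2.5,8.7],-0.5,5.5],[[0,-3.5,12.2],-0.5,5.5],[[0,-4.6,16],-0.5,5.5],[[0,-5.7,20],-0.5,5.5],[[0,-6.9,24],-0.5,5.5],[[0,-8,28],-0.5,5.5],[[0,-9.2,32],-0.5,5.5],[[0,-10.3,36],-0.5,5.5],[[0,-11.2,39],-0.5,5.5],[[0,-12,41.7],-0.5,5.5]]}}

```text
time: 10.92
ee_pos: [0.5224, 0.166, 0.1292]
tcp_rot: [95.8, 89.9, -167.1]
wrist_force: [0.9, -0.7, -0.2]
opening: 0.0592
```

{"name": "play_rows", "arguments": {"rows": [[[0,0,0],0,5.5],[[0,0,0],0,5.5],[[0,0,0],0,5.5]]}}

```text
time: 11.17
ee_pos: [0.5225, 0.1633, 0.1295]
tcp_rot: [107.7, 89.9, -155.2]
wrist_force: [0.1, -0.4, -0.2]
opening: 0.0589
```

```bash
python3 - <<'E'
from h import *
p,M,o=tool();print(p,jaw(),o['time'],o['opening'],o['wrist_force'])
print(shift([.5228,.1637,.13]))
q,d=bot.camera("side"); cv2.imwrite("pics/side11.png",cv2.resize(q[80:230,200:380],None,fx=4,fy=4,interpolation=cv2.INTER_CUBIC))
E
```

```text
[0.52252078 0.16325804 0.12947658] 97.0705404600931 11.1667 0.058858638631938 [ 0.14535666 -0.38575736 -0.1892422 ]
[-0.05 -0.03  0.04]
```

View pics/side11.png

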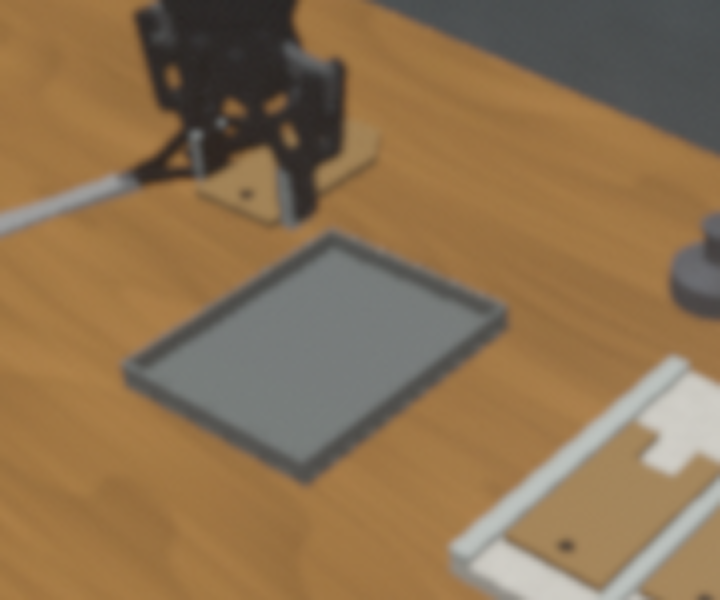

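The plate is held level above the tray. Descending in stages and watching the wrist force.

{"name": "play_rows", "arguments": {"rows": [[[3,0,0],0,5.5],[[6,0,0],0,5.5],[[9,0,0],0,5.5],[[11,0,0],0,5.5],[[11.5,0,0],0,5.5],[[11.5,0,0],0,5.5],[[11.5,0,0],0,5.5],[[11.5,0,0],0,5.5]]}}

```text
time: 11.88
ee_pos: [0.5242, 0.1635, 0.0173]
tcp_rot: [-79.8, 89.8, 17.2]
wrist_force: [0.6, -0.3, -0.6]
opening: 0.0589
```

```bash
python3 - <<'E'
from h import *
p,M,o=tool();print(p,jaw(),o['time'],o['opening'],o['wrist_force'],o['torque'])
q,d=bot.camera("side"); cv2.imwrite("pics/side12.png",cv2.resize(q[100:220,220:350],None,fx=5,fy=5,interpolation=cv2.INTER_CUBIC))
E
```

```text
[0.52415689 0.16349927 0.01732562] 97.00738602115976 11.8833 0.05886202385656546 [ 0.6068998  -0.29983493 -0.55067945] [ 0.01943817  0.04132182 -0.00833462]
```

View pics/side12.png

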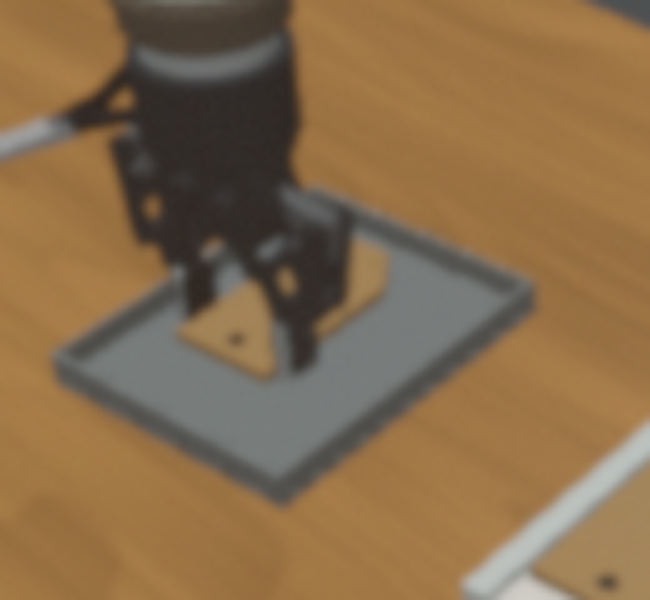

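{"name": "play_rows", "arguments": {"rows": [[[0.5,0,0],0,5.5],[[1.0,0,0],0,5.5],[[1.3,0,0],0,5.5],[[1.5,0,0],0,5.5],[[1.5,0,0],0,5.5],[[1.5,0,0],0,5.5]]}}

```text
time: 12.43
ee_pos: [0.5229, 0.1636, 0.0002]
tcp_rot: [101.0, 90.0, -162.0]
wrist_force: [-0.2, -0.1, -0.4]
opening: 0.0583
```

{"name": "play_rows", "arguments": {"rows": [[[0.1,0,0],0,5.5],[[0.2,0,0],0,5.5],[[0.2,0,0],0,5.5],[[0.2,0,0],0,5.5]]}}

```text
time: 12.77
ee_pos: [0.5233, 0.1637, -0.0006]
tcp_rot: [-78.6, 90.0, 18.4]
wrist_force: [-3.7, -1.5, 6.2]
opening: 0.0589
```

```bash
python3 - <<'E'
from h import *
p,M,o=tool();print(p,o['opening'],o['wrist_force'],o['torque'])
q,d=bot.camera("side"); cv2.imwrite("pics/side13f.png",q);cv2.imwrite("pics/side13.png",cv2.resize(q[130:200,240:320],None,fx=8,fy=8,interpolation=cv2.INTER_CUBIC))
E
```

```text
[ 0.52328981  0.16367646 -0.00062553] 0.05888520089654142 [-3.7355101  -1.45616338  6.20063144] [-0.18096106  0.60275644 -0.06539116]
```

View pics/side13.png

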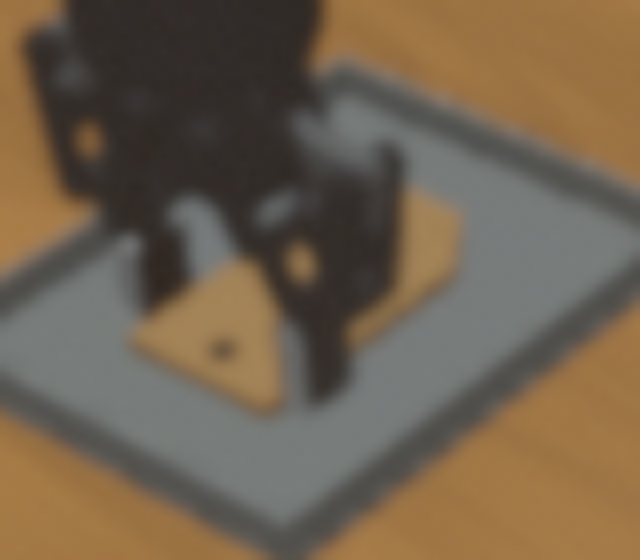

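```bash
python3 - <<'E'
from h import *
y=np.radians(7.0);ux=np.array([np.cos(y),np.sin(y),0]);uy=np.array([-np.sin(y),np.cos(y),0])
px=np.array([[130,335],[272,412],[463,212],[455,268],[410,188]],float)/8+[240,130]
p,M,o=tool()
for z in(.008,.010,.013,.016):
  w=ray("side",px,z)-p; print(z,np.c_[w@ux,w@uy].round(4).tolist(),np.linalg.norm(w[0]-w[1]).round(4))
E
```

```text
0.008 [[-0.0139, 0.0331], [-0.0148, -0.0297], [0.1019, -0.0076], [0.0763, -0.026], [0.1016, 0.0158]] 0.0628
0.01 [[-0.0156, 0.031], [-0.0165, -0.0316], [0.0998, -0.0095], [0.0743, -0.0279], [0.0996, 0.0138]] 0.0626
0.013 [[-0.0181, 0.0279], [-0.019, -0.0343], [0.0966, -0.0124], [0.0713, -0.0307], [0.0964, 0.0108]] 0.0623
0.016 [[-0.0206, 0.0248], [-0.0215, -0.0371], [0.0935, -0.0153], [0.0683, -0.0334], [0.0933, 0.0078]] 0.0619
```

```bash
python3 - <<'E'
from h import *
q,d=bot.camera("side"); m=bot.camera_model("side")
A=R.from_euler('xyz',m['attitude'],degrees=True)
v,u=np.mgrid[0:400,0:640]
P=np.stack([(u-m['cx'])/m['fx']*d,(v-m['cy'])/m['fy']*d,d],-1).reshape(-1,3)
W=(A.apply(P)+m['origin']).reshape(400,640,3)
y=np.radians(7.0);ux=np.array([np.cos(y),np.sin(y),0]);uy=np.array([-np.sin(y),np.cos(y),0])
p,M,o=tool(); rel=W-p; S=rel@ux;L=rel@uy;Z=W[...,2]
hsv=cv2.cvtColor(q,cv2.COLOR_BGR2HSV)
br=(hsv[...,1]>90)&(d>0)&(np.abs(L)<.035)&(S>-.03)&(S<.1)&(Z<.03)
br=cv2.erode(br.astype(np.uint8),np.ones((3,3)))>0
a=br&(S<.015);b=br&(S>.04)
for k in(a,b):print(k.sum(),np.median(Z[k]),Z[k].std(),S[k].mean())
g=(hsv[...,1]<40)&(d>0)&(S>-.07)&(S<.12)&(L<-.045)&(L>-.065)&(Z<.015)
print("floor",g.sum(),np.median(Z[g]),Z[g].std())
g=(hsv[...,1]<40)&(d>0)&(S>-.05)&(S<-.03)&(np.abs(L)<.05)&(Z<.015)
print("floor front",g.sum(),np.median(Z[g]))
E
```

```text
129 0.014970700415743665 0.0010402149157792658 -0.004009877143279262
33 0.015021714813921228 0.0012237603689929282 0.07265811643061566
floor 267 0.0051361090546150345 0.0017311873096415512
floor front 142 0.005129936989351658
```

The depth image shows the plate top 9.9 mm above the tray floor, level at both ends. The fingertips therefore touched first and the plate hangs about 4 mm up. Letting go here would drop it, so I'll take it back to the same spot in the lane and regrip 5 mm nearer the fingertips.

{"name": "play_rows", "arguments": {"rows": [[[-2,0,0],0,5.5],[[-5,0,0],0,5.5],[[-8,0,0],0,5.5],[[-11,0,0],0,5.5],[[-13,0,0],0,5.5],[[-13,0,0],0,5.5],[[-13,0,0],0,5.5]]}}

```text
time: 13.45
ee_pos: [0.5238, 0.1638, 0.1295]
tcp_rot: [-80.3, 89.9, 16.8]
wrist_force: [0.4, -1.2, -2.3]
opening: 0.0582
```

{"name": "play_rows", "arguments": {"rows": [[[0,0.6,-2],0.5,5.5],[[0,1.5,-5],0.5,5.5],[[0,2.5,-8.7],0.5,5.5],[[0,3.5,-12.2],0.5,5.5],[[0,4.6,-16],0.5,5.5],[[0,5.7,-20],0.5,5.5],[[0,6.9,-24],0.5,5.5],[[0,8,-28],0.5,5.5],[[0,9.2,-32],0.5,5.5],[[0,10.3,-36],0.5,5.5],[[0,11.2,-39],0.5,5.5],[[0,12,-41.7],0.5,5.5]]}}

```text
time: 14.45
ee_pos: [0.4537, -0.267, 0.1267]
tcp_rot: [58.3, 89.9, 154.7]
wrist_force: [0.0, -0.3, -1.4]
opening: 0.0586
```

{"name": "play_rows", "arguments": {"rows": [[[0,0,0],0,5.5],[[0,0,0],0,5.5],[[0,0,0],0,5.5],[[0,0,0],0,5.5]]}}

```text
time: 14.78
ee_pos: [0.4551, -0.264, 0.1277]
tcp_rot: [44.2, 89.9, 140.8]
wrist_force: [0.6, 0.4, 0.2]
opening: 0.0585
```

```bash
python3 - <<'E'
from h import *
p,M,o=tool();print(p,p@ex,p@ey,jaw(),o['time'],o['opening'])
print(shift([.4514,-.2644,.0508]))
E
```

```text
[ 0.45505707 -0.26395939  0.12766918] 0.4233435621663665 -0.3123007063962034 96.60186285377578 14.7833 0.0584572631631701
[ 7.69  0.36 -0.01]
```

{"name": "play_rows", "arguments": {"rows": [[[2,0.3,0],0,5.5],[[4,0.3,0],0,5.5],[[5.5,0.3,0],0,5.5],[[6.2,0.3,0],0,5.5],[[6.5,0.3,0],0,5.5],[[6.5,0.3,0],0,5.5],[[6.5,0.3,0],0,5.5],[[6.5,0.3,0],0,5.5]]}}

```text
time: 15.45
ee_pos: [0.4528, -0.2654, 0.0645]
tcp_rot: [-127.1, 89.9, -30.5]
wrist_force: [-0.9, -0.9, 0.0]
opening: 0.0588
```

```bash
python3 - <<'E'
from h import *
p,M,o=tool();print(p,p@ex,p@ey,jaw(),o['time'],o['opening'],o['wrist_force'])
print(shift([.4514,-.2644,.0508]))
E
```

```text
[ 0.45276761 -0.26543065  0.06450568] 0.42090647815776133 -0.31351184559121836 96.56495853654825 15.45 0.05877893431110853 [-0.85064412 -0.94844247  0.02046583]
[1.37 0.13 0.12]
```

{"name": "play_rows", "arguments": {"rows": [[[0.3,0.1,0.1],0,5.5],[[0.6,0.1,0.1],0,5.5],[[0.9,0.1,0.1],0,5.5],[[1.1,0.1,0.1],0,5.5],[[1.1,0.1,0.1],0,5.5],[[1.1,0.1,0.1],0,5.5]]}}

```text
time: 15.95
ee_pos: [0.4509, -0.2644, 0.0522]
tcp_rot: [49.3, 90.0, 145.9]
wrist_force: [0.4, -0.1, -0.2]
opening: 0.0589
```

{"name": "play_rows", "arguments": {"rows": [[[0.1,0,0],0,5.5],[[0.1,0,0],0,5.5],[[0.1,0,0],0,5.5]]}}

```text
time: 16.2
ee_pos: [0.451, -0.2644, 0.0514]
tcp_rot: [25.3, 90.0, 121.8]
wrist_force: [-1.0, 0.1, -0.7]
opening: 0.0588
```

```bash
python3 - <<'E'
from h import *
p,M,o=tool();print(p,p@ex,p@ey,jaw(),o['time'],o['opening'],o['wrist_force'])
q,d=bot.camera("side"); cv2.imwrite("pics/side14.png",cv2.resize(q[190:310,330:490],None,fx=5,fy=5,interpolation=cv2.INTER_CUBIC))
E
```

```text
[ 0.45103586 -0.26444788  0.05139367] 0.41929302727853246 -0.31234497423865815 96.54433770948974 16.2 0.05878775855380422 [-1.01104519  0.05977229 -0.65876547]
```

View pics/side14.png

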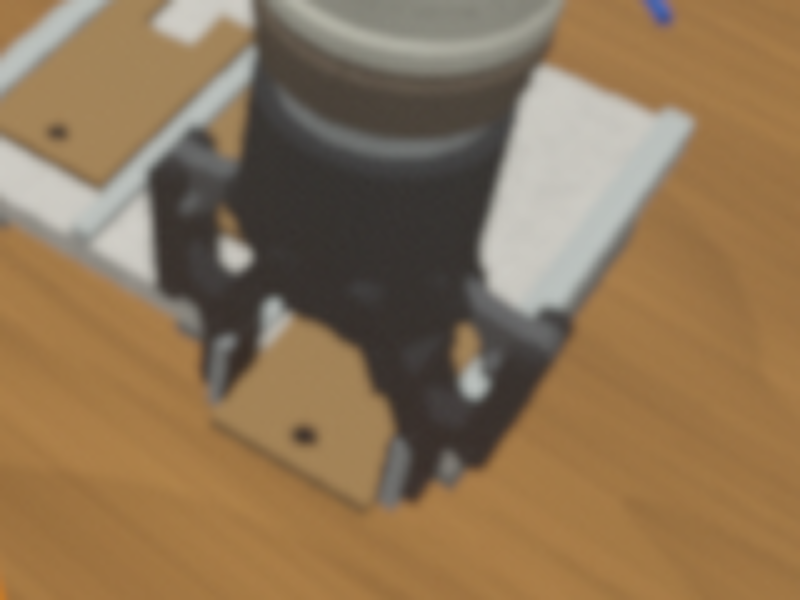

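The plate is back between the rails, with its square end corners at about (213,425) and (368,508) in the crop, just above the deck. Lowering until it touches, then opening.

{"name": "play_rows", "arguments": {"rows": [[[0.1,0,0],0,5.5],[[0.1,0,0],0,5.5],[[0.1,0,0],0,5.5]]}}

```text
time: 16.5
ee_pos: [0.4511, -0.2645, 0.0508]
tcp_rot: [-128.2, 90.0, -31.7]
wrist_force: [-1.7, 0.4, 4.1]
opening: 0.0589
```

{"name": "play_rows", "arguments": {"rows": [[[0,0,0],0,7.2],[[0,0,0],0,7.2],[[0,0,0],0,7.2],[[-0.3,0,0],0,7.2],[[-0.48,0,0],0,7.2],[[-0.48,0,0],0,7.2],[[-0.48,0,0],0,7.2]]}}

```text
time: 17.08
ee_pos: [0.4512, -0.2645, 0.0554]
tcp_rot: [-131.2, 90.0, -34.7]
wrist_force: [0.1, 0.1, -0.1]
opening: 0.0722
```

```bash
python3 - <<'E'
from h import *
p,M,o=tool();print(p,p@ex,p@ey,jaw(),o['time'],o['opening'],o['wrist_force'])
q,d=bot.camera("side"); cv2.imwrite("pics/side15.png",cv2.resize(q[190:310,330:490],None,fx=5,fy=5,interpolation=cv2.INTER_CUBIC))
E
```

```text
[ 0.45117514 -0.26450007  0.05542166] 0.41942574304058716 -0.3124121344628735 96.54622321448879 17.0833 0.07220703576039263 [ 0.11164212  0.13481332 -0.0947609 ]
```

View pics/side15.png

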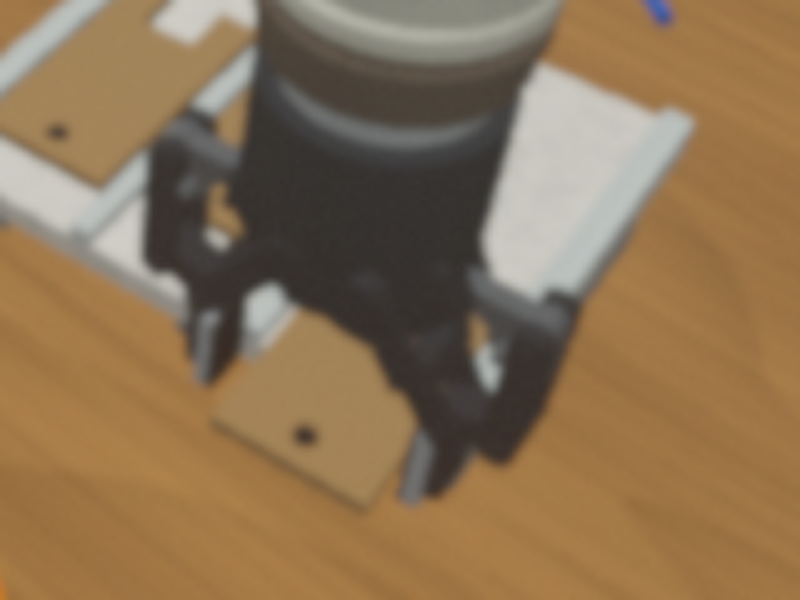

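The plate sits safely in the lane with the same overhang. Closing at TCP z = 0.0554.

{"name": "play_rows", "arguments": {"rows": [[[0,0,0],0,5.5],[[0,0,0],0,5.5],[[0,0,0],0,5.5],[[0,0,0],0,5.5],[[0,0,0],0,5.5],[[0,0,0],0,5.5],[[-0.2,0,0],0,5.5],[[-0.5,0,0],0,5.5],[[-1.0,0,0],0,5.5],[[-1.5,0,0],0,5.5],[[-1.5,0,0],0,5.5],[[-1.5,0,0],0,5.5]]}}

```text
time: 18.13
ee_pos: [0.4513, -0.2646, 0.0706]
tcp_rot: [-126.8, 90.0, -30.3]
wrist_force: [-0.2, 0.2, -1.3]
opening: 0.0587
```

```bash
python3 - <<'E'
from h import *
p,M,o=tool();print(p,p@ex,p@ey,jaw(),o['time'],o['opening'],o['wrist_force'])
q,d=bot.camera("side"); cv2.imwrite("pics/side16.png",cv2.resize(q[190:310,330:490],None,fx=5,fy=5,interpolation=cv2.INTER_CUBIC))
E
```

```text
[ 0.45130579 -0.26457674  0.07063331] 0.4195471920913454 -0.312502676775211 96.54762414454012 18.1333 0.05868904525491508 [-0.19450435  0.23600185 -1.3174812 ]
```

View pics/side16.png

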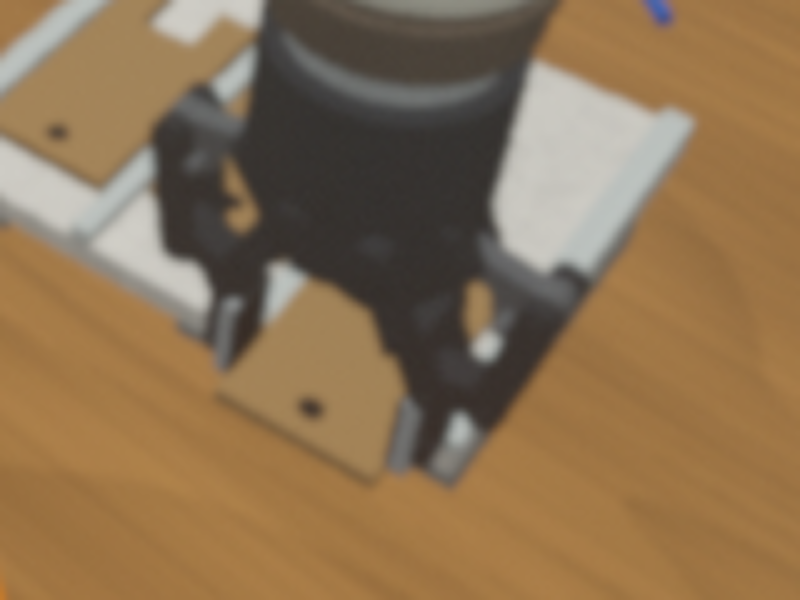

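The plate is lifted and held nearer the tips. Going up and across again, a bit more gently.

{"name": "play_rows", "arguments": {"rows": [[[-1,0,0],0,5.5],[[-2.5,0,0],0,5.5],[[-4,0,0],0,5.5],[[-5.5,0,0],0,5.5],[[-6,0,0],0,5.5],[[-6,0,0],0,5.5],[[-6,0,0],0,5.5]]}}

```text
time: 18.77
ee_pos: [0.4511, -0.2644, 0.13]
tcp_rot: [-98.7, 90.0, -2.1]
wrist_force: [-0.1, 0.3, -0.4]
opening: 0.0586
```

{"name": "play_rows", "arguments": {"rows": [[[0,-0.3,1],-0.5,5.5],[[0,-0.9,3],-0.5,5.5],[[0,-1.5,5],-0.5,5.5],[[0,-2.2,7.5],-0.5,5.5],[[0,-2.9,10],-0.5,5.5],[[0,-3.6,12.5],-0.5,5.5],[[0,-4.3,15],-0.5,5.5],[[0,-5,17.5],-0.5,5.5],[[0,-5.8,20],-0.5,5.5],[[0,-6.5,22.5],-0.5,5.5],[[0,-7.2,25],-0.5,5.5],[[0,-7.9,27.5],-0.5,5.5]]}}

```text
time: 19.77
ee_pos: [0.4974, 0.0197, 0.1292]
tcp_rot: [78.9, 89.9, 176.0]
wrist_force: [0.9, -0.5, -0.8]
opening: 0.0584
```

{"name": "play_rows", "arguments": {"rows": [[[0,-0.7,2.5],0,5.5],[[0,-1.4,5],0,5.5],[[0,-2.1,7.5],0,5.5],[[0,-2.9,10],0,5.5],[[0,-3.5,12.2],0,5.5],[[0,-4,13.8],0,5.5],[[0,-4.1,14.2],0,5.5],[[0,-4.1,14.2],0,5.5],[[0,-4.1,14.2],0,5.5],[[0,-4.1,14.2],0,5.5]]}}

```text
time: 20.6
ee_pos: [0.5211, 0.163, 0.1299]
tcp_rot: [114.3, 90.0, -148.7]
wrist_force: [0.1, 0.4, -0.9]
opening: 0.0585
```

```bash
python3 - <<'E'
from h import *
p,M,o=tool();print(p,jaw(),o['time'],o['opening'],o['wrist_force'])
print(shift([.5228,.1637,-.0005]))
q,d=bot.camera("side"); cv2.imwrite("pics/side17.png",cv2.resize(q[80:230,200:380],None,fx=4,fy=4,interpolation=cv2.INTER_CUBIC))
E
```

```text
[0.52105545 0.1630066  0.12990969] 97.0175054737342 20.6 0.05850866540449169 [ 0.13315719  0.40235663 -0.8678602 ]
[13.04 -0.19  0.05]
```

View pics/side17.png

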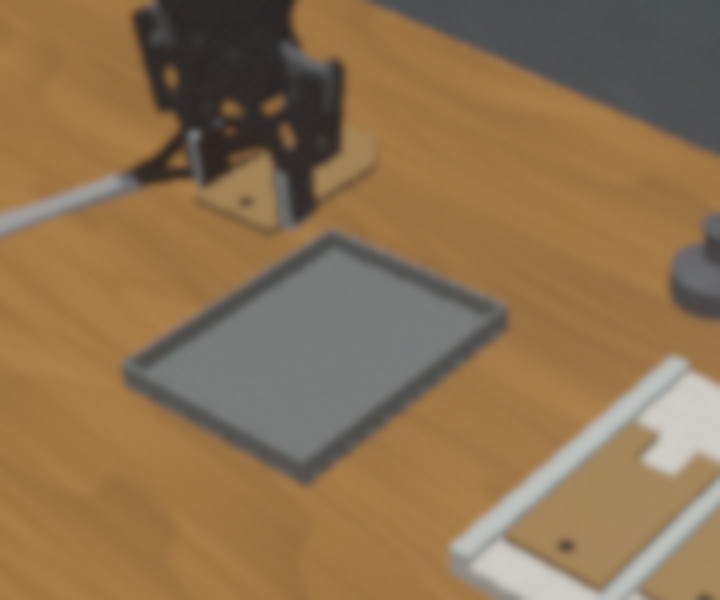

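The plate is held lower in the fingers and still level. Lowering it.

{"name": "play_rows", "arguments": {"rows": [[[3,-0.1,0],0,5.5],[[6,-0.1,0],0,5.5],[[9,-0.1,0],0,5.5],[[11,-0.1,0],0,5.5],[[11.8,-0.1,0],0,5.5],[[12.3,-0.1,0],0,5.5],[[12.5,-0.1,0],0,5.5],[[12.5,-0.1,0],0,5.5],[[12.5,-0.1,0],0,5.5]]}}

```text
time: 21.4
ee_pos: [0.5233, 0.164, 0.0066]
tcp_rot: [-81.0, 89.9, 16.1]
wrist_force: [0.5, 0.9, -0.2]
opening: 0.0586
```

{"name": "play_rows", "arguments": {"rows": [[[0.1,0,0],0,5.5],[[0.2,0,0],0,5.5],[[0.3,0,0],0,5.5],[[0.3,0,0],0,5.5]]}}

```text
time: 21.73
ee_pos: [0.5225, 0.1639, 0.0022]
tcp_rot: [-77.6, 90.0, 19.4]
wrist_force: [-0.4, -0.3, -1.5]
opening: 0.0585
```

{"name": "play_rows", "arguments": {"rows": [[[0.1,0,0],0,5.5],[[0.2,0,0],0,5.5],[[0.2,0,0],0,5.5],[[0.2,0,0],0,5.5]]}}

```text
time: 22.07
ee_pos: [0.5224, 0.1638, 0.0001]
tcp_rot: [97.1, 90.0, -165.9]
wrist_force: [0.1, -1.1, -0.3]
opening: 0.0585
```

{"name": "play_rows", "arguments": {"rows": [[[0.1,0,0],0,5.5],[[0.1,0,0],0,5.5],[[0.1,0,0],0,5.5]]}}

```text
time: 22.32
ee_pos: [0.5225, 0.1639, -0.0003]
tcp_rot: [-84.9, 90.0, 12.2]
wrist_force: [-2.5, 0.2, 5.4]
opening: 0.0584
```

```bash
cat > pz.py <<'E'
from h import *
q,d=bot.camera("side"); m=bot.camera_model("side")
A=R.from_euler('xyz',m['attitude'],degrees=True)
v,u=np.mgrid[0:400,0:640]
P=np.stack([(u-m['cx'])/m['fx']*d,(v-m['cy'])/m['fy']*d,d],-1).reshape(-1,3)
W=(A.apply(P)+m['origin']).reshape(400,640,3)
y=np.radians(7.0);ux=np.array([np.cos(y),np.sin(y),0]);uy=np.array([-np.sin(y),np.cos(y),0])
p,M,o=tool();print(p,o['time'],o['opening'],o['wrist_force'])
rel=W-[.5228,.1637,0]; S=rel@ux;L=rel@uy;Z=W[...,2]
hsv=cv2.cvtColor(q,cv2.COLOR_BGR2HSV)
br=(hsv[...,1]>90)&(d>0)&(np.abs(L)<.04)&(S>-.03)&(S<.11)&(Z<.03)
br=cv2.erode(br.astype(np.uint8),np.ones((3,3)))>0
for k in(br&(S<.015),br&(S>.04)):print(k.sum(),np.median(Z[k]),Z[k].std(),S[k].mean())
g=(hsv[...,1]<40)&(d>0)&(S>-.07)&(S<.12)&(L<-.045)&(L>-.065)&(Z<.015)
print("floor",g.sum(),np.median(Z[g]))
E
python3 pz.py
```

```text
[ 5.22551975e-01  1.63893549e-01 -2.99606414e-04] 22.3667 0.0582802295533424 [-3.05817515 -0.80163534  5.98020187]
112 0.010973353538659303 0.0009455254680322448 -0.0030105373957799264
38 0.01099938339262374 0.00103549512699428 0.0711311433995077
floor 265 0.005357745880241849
```

The plate top is 5.6 mm above the floor at both ends, so it rests on the floor with light contact. Releasing.

{"name": "play_rows", "arguments": {"rows": [[[0,0,0],0,6.2],[[0,0,0],0,6.6],[[0,0,0],0,7.2],[[0,0,0],0,7.2],[[0,0,0],0,7.2],[[-1,0,0],0,7.2],[[-3,0,0],0,7.2],[[-6,0,0],0,7.2],[[-10,0,0],0,7.2],[[-14,0,0],0,7.2],[[-14,0,0],0,7.2]]}}

```text
time: 23.28
ee_pos: [0.5251, 0.1647, 0.1484]
tcp_rot: [-79.6, 89.4, 17.5]
wrist_force: [1.5, -0.3, 0.2]
opening: 0.072
```

{"name": "play_rows", "arguments": {"rows": [[[-2,4,10],0,7.2],[[-4,7,13],0,7.2],[[-4,10,16],0,7.2],[[-4,14,20],0,7.2],[[-4,14,20],0,7.2],[[-4,14,20],0,7.2],[[-4,14,20],0,7.2],[[-4,14,20],0,7.2],[[-4,14,20],0,7.2],[[-4,14,20],0,7.2]]}}

```text
time: 24.12
ee_pos: [0.3596, 0.3446, 0.1793]
tcp_rot: [-135.0, 90.0, -38.0]
wrist_force: [-0.2, -0.2, 0.3]
opening: 0.072
```

```bash
python3 pz.py; python3 - <<'E'
from h import *
a,_=bot.camera("top");b,_=bot.camera("side")
cv2.imwrite("pics/end_top.png",a);cv2.imwrite("pics/end_side.png",cv2.resize(b[90:300,200:500],None,fx=2.6,fy=2.6,interpolation=cv2.INTER_CUBIC))
E
```

```text
[0.35973294 0.34440037 0.17919124] 24.1667 0.07203037096917682 [ 0.38561208 -0.63347866 -0.33880828]
152 0.011024461643558359 0.0010568301956581211 -0.0020172393014547966
176 0.010821745811024408 0.000956025225399837 0.06093623110965287
floor 273 0.005151530833428564
```

View pics/end_top.png

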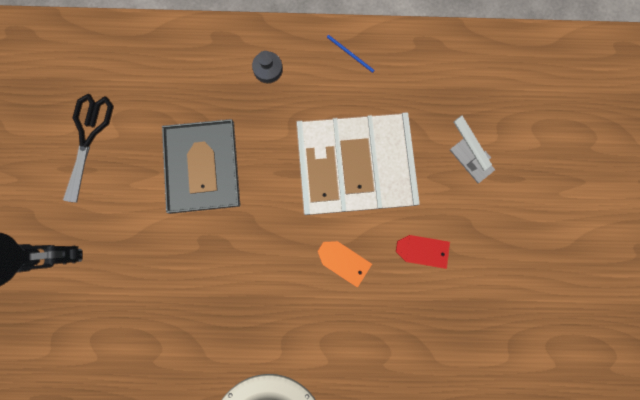

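View pics/end_side.png

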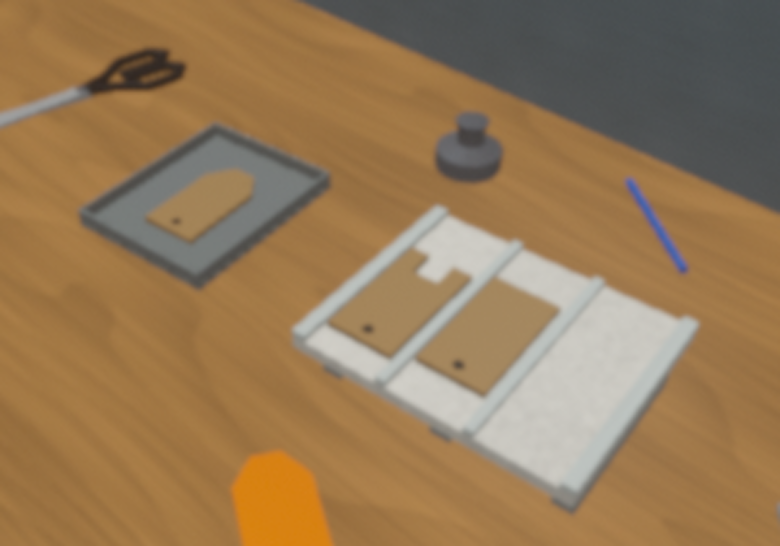

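The plate lies flat and lengthways in the tray, centred near (201,167) in the top view. Its lane is empty, the other two templates and the look-alikes are where they were, and the gripper is clear of everything.

```bash
python3 -c "
from workcell import bot
print(bot.job_done())"
```

```text
the job is handed in; nothing more can be done
None
```

The pocket template is lying flat and lengthways near the middle of the grey job tray. I let go of it, moved the arm clear and handed the job in at about 24 s of the 48 s allowed.

- **Push and grip:** I pushed the template until its square end stuck out 40.5 mm past the rack's front edge, by camera measurement. I then gripped it by its two sides and lifted it off.
- **One correction:** On the first lowering into the tray the fingertips touched the floor while the template still hung about 4 mm above it. I did not let go. I took it back to the same spot in the lane, gripped it 5 mm nearer the fingertips, and lowered it again until it rested on the floor.
- **Last checks:** The template's top measured 5.6–5.9 mm above the tray floor at both ends, which matches its 6 mm thickness, so it is flat. The other two templates and the orange and red look-alikes had not moved. Contact forces I read at the wrist stayed around 6–7 N.
- **Disagreement:** The finger opening read about 58.6 mm on the 60 mm wide template. The grip held throughout.

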